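Load the board carrier under the preheater's hold-down spring

ROBOT

A 6-joint arm with a two-finger parallel gripper is mounted at the origin on the work surface. World frame = base frame: x ahead of the robot, y to its left, z up, the work surface at z = 0. Lengths are in m, angles in rad, forces in N, time in s.
With the tool pointing down it reaches from about 0.375 to 0.975 m from the base axis. Payload 3.8 kg.
Tool frame: the origin (TCP) lies at the very end of the fingers, on their centre line; the grasp point (between the pads) lies 19 mm behind it; y points along the fingers, z is the direction in which the jaws open and shut, and the axes are right-handed (so a half turn about y gives the same grasp; the last joint's range is limited). The gripper opens to 85 mm and grips with 20 to 120 N. Pads are 22 mm wide; open, the fingers measure 114 mm over their backs; the gripper's body (76 mm by 85 mm) begins 54 mm behind the grasp point. The pads swing forward as they close: fully open they stand 13 mm farther back than shut.
Start: joints at [-1.357, 0.264, 1.604, -0, 1.274, -0.037], TCP at [0.168, -0.654, 0.231] pointing down, gripper open.
Joint ranges: [-2.63, 2.63], [-0.94, 2.18], [0.31, 2.57], [-1.31, 4.45], [0, 2.66], [-2.55, 2.55]. Speed limits (rad/s): [2.57, 2.57, 3.14, 3.14, 3.14, 3.14].

INTERFACE

Orientations are given as [roll, pitch, yaw] about the fixed x, y, z axes, in that order (R = Rz(yaw) Ry(pitch) Rx(roll)).
In Python, from plant import read_state, capture, camera_info, sign_off gives the robot as it stands.
- The arm moves only by the tool arm_command, never from a script. Its arguments are lists of equal length, an entry for each row: "jaw": the finger opening in m, from 0 to 0.0854; "translation": the shift along the tool's x, y, z in m, a list of three; "yaw": the turn about the tool's y in degrees. A call has 1 to 20 rows; each row shifts and turns the commanded pose from where the row before left it, along the tool's axes as they then stand; what a row does not reach is not made up. A row lasts 1/12 s, in which the tool goes at most 41.7 mm and 7.16 degrees, less where a joint would pass 70% of its speed; a pose out of reach is approached as far as the arm can. A call is refused whole if a number of a shift passes 0.0417 or a number of a turn 7.16, either way. A call with a gripper value outside its range is refused whole. The fingers move at their own pace and stop on an object; "grip_force" is the grip in N (left out, the last holds). Time passes only in rows, so rows that do not move let the fingers close. It gives the time, the measured TCP pose, the force and the opening at its end, in the units of the state.
- read_state(): the state, without advancing time (a new reading comes with each control period).
- capture(name): name is "side" or "top" or "wrist"; returns (picture, depth): 384x512x3 uint8, red, green, blue; 384x512 float32, m along the optical axis (not along the pixel's ray), 0 where there is no reading.
- camera_info(name): a dict with "mtx" (3x3 intrinsics, pixels), "k1" (the pictures are not rectified: a ray, as slopes to the right and down, at radius r is drawn at 1 + k1 r^2 times it, then the intrinsics apply), "extrinsics" (4x4, takes a point from camera to world coordinates). Camera axes: x right, y down, z forward; pixel columns grow to the right and rows downward; lengths in m; the calibration is good to about 2 mm. A picture is of the moment at which its call begins: read the wrist's pose just before it. camera_info takes no time and is no camera call; for the wrist camera it gives the pose at the moment of the call.
- sign_off(): hands the job in, once; it reports no verdict.
The state is a dict: "t": time; "q": joint angles; "qd": joint speeds; "tau": joint torques, N m; "tool_pos": TCP position; "ee_rot": TCP orientation; "ft_force": force on the tool from outside, world axes, zero at the start; "moment": the same for the moment, N m; "opening": finger opening in m.
Only numpy, scipy, OpenCV 4.12 (cv2) and the standard library are available. Lean on these libraries where they do the work, as an engineer would, in place of code of your own. Each camera call takes 0.05 s, during which the arm holds its last target. There are 200 camera calls.

TASK

Load the board carrier into the preheater: with the fingertips on its finger ledge, press it firmly down against the sprung lift bars and, keeping it pressed, push it along between the guides so that its front tongue goes under the leaf spring and the carrier is fully home against the end stop; then let go, leaving it held down by the spring. Only press and push the carrier, do not pick it up or tip it; do not pry at the spring, and leave the other things where they are.

Things in the scene. Friction and masses are not known exactly. Their poses are not given: they have to be found in the camera images.
- holder: Fixed preheater of a rework station: white slotted housing 360 x 290 mm, top at z 50 mm, black glass in the middle. Origin: centre of its underside on the table; its +x is the slide direction, from the loading end to the leaf spring; z up. On it along x, two aluminium guide rails: inner faces at y +-52 mm, outer +-60 mm, x -143 to 125 mm, tops z 79 mm; nothing fixed on it stands above z 90 mm.
- carrier: Loose aluminium plate, 155 (x) x 100 x 8 mm, 0.25-0.5 kg, lying on the lift bars between the guides (2 mm play), front (+x) to the leaf spring, 60-105 mm short of the stop. Origin: centre of underside. From the front: tongue 50 mm long; raised nest (x -30.5 to 27.5 mm, 96 mm wide) with a green board, rim 18 mm above the underside; finger ledge (x -77.5 to -30.5 mm), its top 8 mm above the underside.
- ledge (a point): Centre of the top of the carrier's finger ledge (carrier x -54 mm, z 8 mm), 23.5 mm behind the nest's rear wall. That wall rises 10 mm above the ledge across the carrier and is what the fingers push against. Ledge top in the holder's frame: z 80 mm at rest, 70 mm pressed fully down.
- carrier_front (a point): Middle of the lower front edge of the carrier's tongue (carrier x 77.5 mm, z 0). It touches the end stop when home.
- stop (a point): Middle of the end stop's face, at the level of the fully pressed lift bars (holder x 125 mm, z 62 mm); the stop's top is 11 mm higher. With the carrier home and fully down, carrier_front is here; held by the spring alone it stands 0 to 3 mm higher.
- lift (a joint): Travel of two joined sprung steel lift bars under the carrier (along holder x from -135 to 115 mm, at y +-30 mm, 12 mm wide, tops at z 72 mm at rest): 0 = up, 0.010 m = fully down on their stop. Pressing the carrier down takes about 4 N at first, 10 N at the bottom. The lip blocks the tongue unless the bars are well down (over 5 mm, best fully).
- leaf: Spring-steel leaf, 44 mm wide, hinged at its origin (holder x 147 mm, z 80 mm) on a block behind the end stop. It slopes down towards the loading end to a crease at holder x 100 mm, underside z 68 mm, then turns up into a lead-in lip. The tongue lifts it a few mm; it holds the tongue down with about 9 N, and pushing the carrier under it takes 10 to 20 N.
- lip (a point): Middle of the free end of the leaf's lead-in lip (holder x 83 mm, z 74 mm at rest), 42 mm before the end stop.
- flux_jar: Small amber jar with a black cap, 32 mm across, 42 mm high, standing on the preheater's rim beside the guides. Leave alone. Origin: centre of its underside.
- chip_tray: Small black open tray, 60 x 45 x 14 mm, lying on the preheater's rim on the other side of the guides. Leave alone. Origin: centre of its underside.
- solder_reel: Grey reel, 52 mm across, 33 mm high, standing on the table beside the preheater. Leave alone. Origin: centre of its underside.
- screwdriver: Screwdriver, 160 mm long, lying on the table beside the preheater. Leave alone. Origin: middle of its length, at the table.
Things that resemble listed ones, but are neither listed nor needed, are in the scene too. Of the things that look like the carrier, the largest one is meant.

How it is judged:
On the way, in this order (a step that is already met when the one before it is completed fails the run):
1. the carrier is pressed down on its sprung lift bars, in front of the leaf spring (value of joint lift above 0.005 m and x of carrier_front in the frame of stop below -0.035 m), for 0.05 s.
2. the carrier's tongue is under the leaf spring and the carrier home against the end stop (x of carrier_front in the frame of stop above -0.004 m and z of carrier_front in the frame of stop below 0.006 m), for 0.1 s.
At the end, for the whole second after the job is handed in: The carrier is home: its front edge within 4 mm of the end stop, its tongue under the lifted leaf spring, held down by it (lift bars at least 5 mm down, front edge less than 6 mm above its lowest place), level within 0.06 rad and at rest (all of step 2 and value of joint lift above 0.005 m and angle between carrier's own z axis and vertical below 0.06 rad and linear speed of carrier below 0.02 m/s); the robot touches nothing.
It fails at once if the carrier is lifted off its lift bars (z of carrier in the frame of holder above 0.082 m).
It fails at once if the carrier is tipped (angle between carrier's own z axis and vertical above 0.2 rad).
It fails at once if the robot pries at or pushes on the leaf spring (contact force between the fingers and leaf above 3 N).
It fails at once if the jar, tray, reel or screwdriver is disturbed (distance of any of flux_jar, chip_tray from where it was at the start of the episode above 0.015 m or distance of any of solder_reel, screwdriver from where it was at the start of the episode above 0.02 m).
It also fails if it takes over 32 s, if anything falls off the work surface, if the arm or the gripper's body presses on something with over 40 N, if the wrist force passes 120 N, or if a joint passes its speed limit or range.

## Working session

There is one attempt and no reset: what is moved stays moved. The work goes in short steps, Python scripts to look and compute and a tool call to move; the robot and the scene stay as the last step left them, time stands still between calls to the robot, and variables do not carry over. Pictures are saved under pics/ and viewed, about 8 in all and at most 12, crops included, and the job is handed in when it is done.

Besides the shell and the picture viewer there is one more tool, called after "Emit:" as name(argument=value, ...) on one line, values as JSON. arm_command: Moves the arm, as the interface text tells. Its arguments: {"type":"object","properties":{"jaw":{"type":"array","items":{"type":"number"}},"translation":{"type":"array","items":{"type":"array","items":{"type":"number"}}},"yaw":{"type":"array","items":{"type":"number"}},"grip_force":{"type":"number"}},"required":["jaw","translation","yaw"]}

```bash
mkdir -p pics
cat > h.py <<'E'
import numpy as np, cv2
from plant import *
def save(n,f):
    p,d=capture(n); cv2.imwrite(f'pics/{f}.png',cv2.cvtColor(p,cv2.COLOR_RGB2BGR)); np.save(f'pics/{f}.npy',d)
    np.savez(f'pics/{f}_i.npz',**{k:np.array(v) for k,v in camera_info(n).items()}); return p,d
def load(f):
    return cv2.cvtColor(cv2.imread(f'pics/{f}.png'),cv2.COLOR_BGR2RGB),np.load(f'pics/{f}.npy'),np.load(f'pics/{f}_i.npz')
def ray(i,uv):
    k=float(i['k1']); uv=np.array(uv,float).reshape(-1,1,2)
    n=cv2.undistortPoints(uv,np.array(i['mtx'],float),np.array([k,0,0,0,0.]))[:,0]
    E=np.array(i['extrinsics']); return E[:3,3],np.c_[n,np.ones(len(n))]@E[:3,:3].T
def onz(i,uv,z):
    o,r=ray(i,uv); return o+r*((z-o[2])/r[:,2])[:,None]
def bydepth(i,d,uv):
    o,r=ray(i,uv); return np.array([o+q*np.median(x[x>0]) if (x:=d[int(v)-1:int(v)+2,int(u)-1:int(u)+2]).max()>0 else o*np.nan for q,(u,v) in zip(r,uv)])
E
python3 - <<'E'
from h import *
save('top','top0');save('side','side0')
print(read_state())
for n in('top','side'):print(np.round(camera_info(n)['extrinsics'],3))
a=cv2.imread('pics/top0.png');b=cv2.imread('pics/side0.png')
cv2.imwrite('pics/top0b.png',cv2.resize(a,(800,600)));
E
```

```text
{'t': 0.1, 'q': array([-1.35692270e+00,  2.64684788e-01,  1.60525631e+00, -4.43822335e-05,
        1.27370296e+00, -3.68439639e-02]), 'qd': array([-1.19381191e-03,  4.19123647e-05, -1.30342381e-03, -1.34718955e-03,
        6.24189495e-04,  9.45192770e-04]), 'tau': array([ 1.33980766e-04, -5.16708076e+01, -3.68587661e+01,  5.98557364e-06,
        6.26108740e-03,  1.74101996e-05]), 'tool_pos': array([ 0.16734512, -0.65323513,  0.23007164]), 'ee_rot': array([-1.57284790e+00,  3.31822791e-05, -2.89086206e+00]), 'ft_force': array([0.46077259, 0.78555905, 0.213653  ]), 'moment': array([-0.0202229 , -0.01921531,  0.01094486]), 'opening': 0.08534199326015433}
[[ 0.01  -0.981  0.196  0.398]
 [-1.    -0.013 -0.011 -0.037]
 [ 0.013 -0.196 -0.981  0.902]
 [ 0.     0.     0.     1.   ]]
[[-0.98  -0.118  0.16   0.373]
 [-0.198  0.503 -0.841  0.888]
 [ 0.019 -0.856 -0.517  0.639]
 [ 0.     0.     0.     1.   ]]
```

View pics/top0b.png

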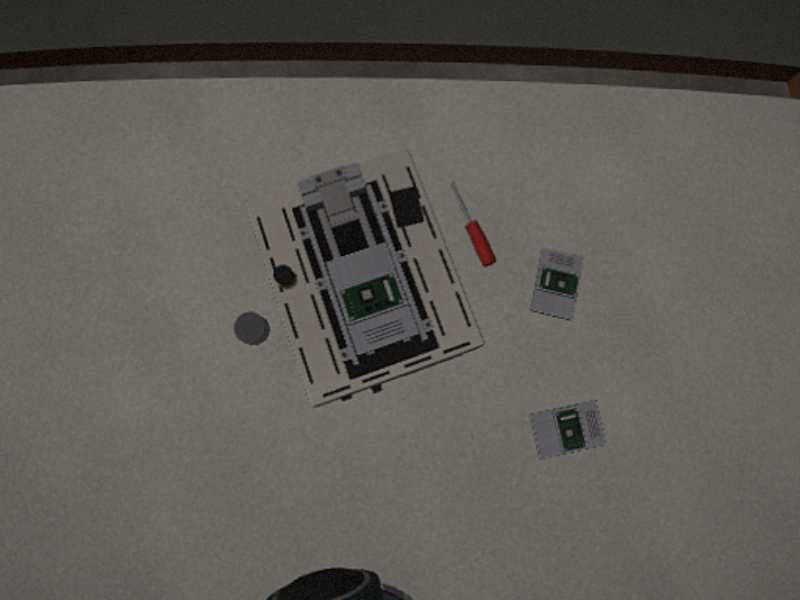

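View pics/side0.png

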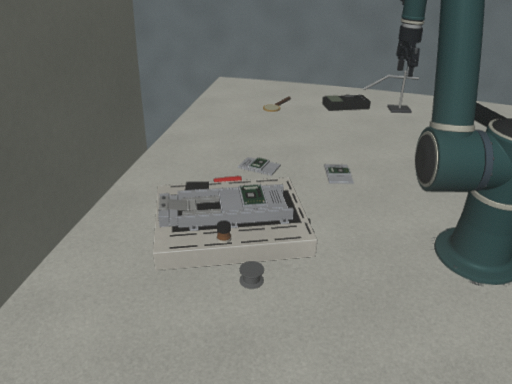

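Candidates in the 800x600 top view: the plate in the preheater at (368,298), and two small plates on the table at (557,283) and (568,430). By the description it's the one in the preheater: it is the largest and lies between the guides. I'll check it in a close crop.

Run:
```python
from h import *
a=cv2.imread('pics/top0.png')[90:265,150:315]
a=cv2.convertScaleAbs(a,alpha=1.6)
cv2.imwrite('pics/c0.png',cv2.resize(a,None,fx=3.4,fy=3.4,interpolation=cv2.INTER_CUBIC))
```

```text
(no output)
```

View pics/c0.png

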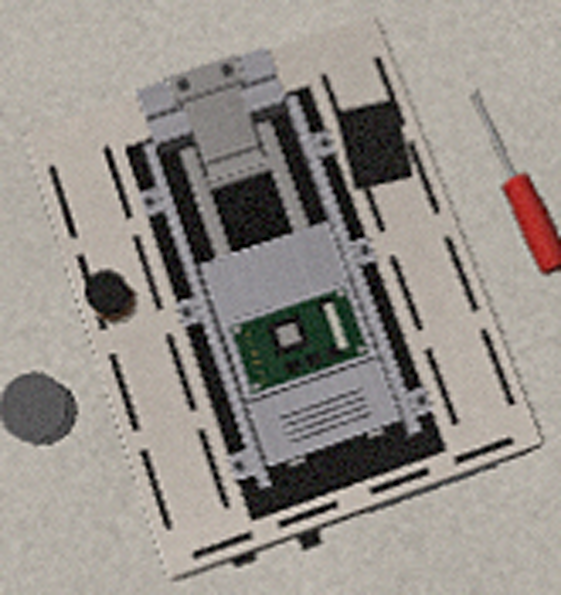

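The crop shows the carrier nested between the guides: front edge (203,262)-(328,223), board at (300,340), ledge with grip lines at (325,415). The leaf is up at (220,120) with its lip at (238,170), the jar is on the left and the tray on the right.

Run:
```python
from h import *
p,d,i=load('top0')
f=lambda pts:np.array(pts,float)/3.4+[150,90]
H=onz(i,f([(28,135),(377,18),(541,440),(172,574)]),.05)
print('corners',H.round(4)); print('sides',[np.linalg.norm(H[k]-H[k-1]).round(4) for k in range(4)])
ax=(H[0]+H[1]-H[2]-H[3])/2; yaw=np.arctan2(ax[1],ax[0]); c=H.mean(0); print('c',c,'yaw',yaw,np.degrees(yaw))
b=(H[0]+H[3]-H[1]-H[2])/2;print('yaw from y',np.degrees(np.arctan2(b[1],b[0]))-90)
F=onz(i,f([(203,262),(328,223),(408,428),(262,467)]),.08)
print('carrier',F.round(4),[np.linalg.norm(F[k]-F[k-1]).round(4) for k in range(4)])
R=np.array([[np.cos(yaw),np.sin(yaw)],[-np.sin(yaw),np.cos(yaw)]])
for q in F: print((R@(q-c)[:2]).round(4))
P=f([(325,415),(265,245),(220,120),(120,500)])
print(bydepth(i,d,P).round(4))
G=onz(i,f([(150,140),(300,95),(265,480),(415,430)]),.079); print('rails',[(R@(q-c)[:2]).round(4) for q in G])
```

```text
corners [[ 0.7214  0.2082  0.05  ]
 [ 0.8221 -0.0595  0.05  ]
 [ 0.4917 -0.1812  0.05  ]
 [ 0.3927  0.0835  0.05  ]]
sides [np.float64(0.3515), np.float64(0.286), np.float64(0.3521), np.float64(0.2826)]
c [0.60699068 0.01273544 0.05      ] yaw 0.35788390359049677 20.505237231402315
yaw from y 20.55356638088284
carrier [[ 0.6141  0.0655  0.08  ]
 [ 0.6446 -0.0241  0.08  ]
 [ 0.4959 -0.0825  0.08  ]
 [ 0.4673  0.0191  0.08  ]] [np.float64(0.1539), np.float64(0.0946), np.float64(0.1597), np.float64(0.1056)]
[0.0252 0.0469]
[ 0.0223 -0.0477]
[-0.1374 -0.0503]
[-0.1286  0.0549]
[[ 5.044e-01 -2.420e-02  8.030e-02]
 [ 6.272e-01  2.110e-02  8.080e-02]
 [ 7.244e-01  5.750e-02  7.650e-02]
 [ 4.474e-01  1.323e-01 -3.000e-04]]
rails [array([0.1274, 0.0546]), array([ 0.1233, -0.0615]), array([-0.1377,  0.0559]), array([-0.1403, -0.0545])]
```

Run:
```python
from h import *
p,d,i=load('side0')
print(onz(i,[(400,108),(346,105),(280,103)],0).round(3)); print(bydepth(i,d,[(390,77),(366,86)]).round(3))
```

```text
[[ 0.116 -0.998  0.   ]
 [ 0.35  -0.965  0.   ]
 [ 0.63  -0.913  0.   ]]
[[ 0.126 -1.508 -0.006]
 [ 0.273 -1.009  0.079]]
```

Background clutter lies at y < -0.9, clear of the path. Moving to above the ledge.

Emit:
arm_command(jaw=[0.04, 0.04, 0.04, 0.04, 0.04, 0.04, 0.04, 0.04, 0.04, 0.04, 0.04, 0.04, 0.04, 0.04, 0.04, 0.04, 0.04, 0.04, 0.04, 0.04], translation=[[0, 0, 0], [-0.028, 0.001, -0.0247], [-0.028, 0.001, -0.0247], [-0.028, 0.001, -0.0247], [-0.028, 0.001, -0.0247], [-0.028, 0.001, -0.0247], [-0.028, 0.001, -0.0247], [-0.028, 0.001, -0.0247], [-0.028, 0.001, -0.0247], [-0.028, 0.001, -0.0247], [-0.028, 0.001, -0.0247], [-0.028, 0.001, -0.0247], [-0.028, 0.001, -0.0247], [-0.028, 0.001, -0.0247], [-0.028, 0.001, -0.0247], [-0.028, 0.001, -0.0247], [-0.028, 0.001, -0.0247], [-0.028, 0.001, -0.0247], [-0.028, 0.001, -0.0247], [0, 0, 0]], yaw=[-6.1, 0, 0, 0, 0, 0, 0, 0, 0, 0, 0, 0, 0, 0, 0, 0, 0, 0, 0, 0])

```text
t: 1.77
tool_pos: [0.4861, -0.0558, 0.213]
ee_rot: [-1.573, 0.002, -2.779]
ft_force: [0.8, 0.2, -0.9]
opening: 0.0401
```

Run:
```python
from h import *
s=read_state();p,d=save('wrist','w0');print(s['tool_pos'],s['ee_rot'],s['ft_force'])
a=cv2.imread('pics/w0.png');cv2.imwrite('pics/w0b.png',cv2.resize(cv2.convertScaleAbs(a,alpha=1.4),(800,600)))
```

```text
[ 0.48613436 -0.05581857  0.21295013] [-1.57322434e+00  1.96388485e-03 -2.77915434e+00] [ 0.79487705  0.24322269 -0.90913203]
```

View pics/w0b.png

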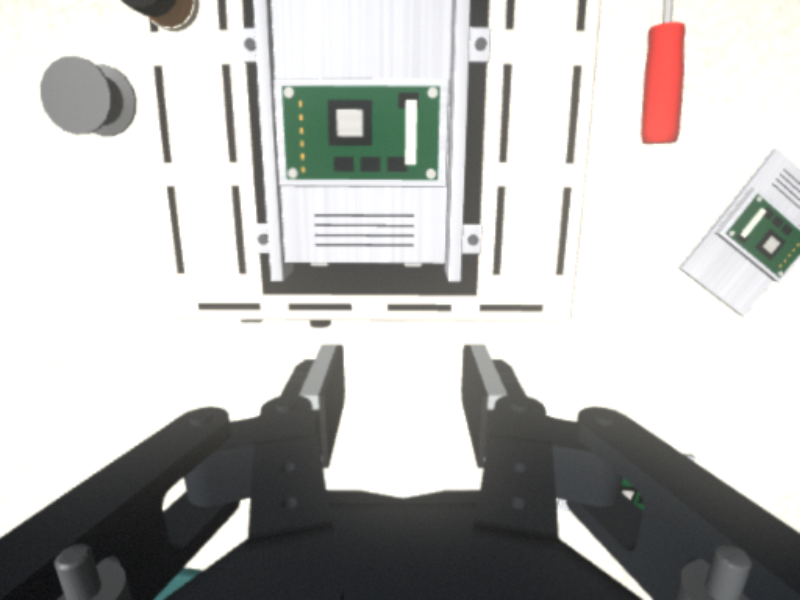

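The wrist view shows the ledge rear edge at (283–443, 262), the nest's rear rim at (280–445, 184), and the guides parallel to the image columns, so the tool yaw is right.

Run:
```python
from h import *
p,d,i=load('w0');s=.64
y=-2.77915
T=lambda q:np.array([(q-t)@[np.cos(y),np.sin(y),0],t[2]-q[2],(q-t)@[-np.sin(y),np.cos(y),0]])
t=np.array([.48613,-.05582,.21295])
for n,z,P in[('rear',.08,[(283,262),(443,263)]),('wallfoot',.08,[(282,186),(445,186)]),('walltop',.09,[(282,183),(445,183)]),('ledge',.08,[(364,215)]),('guide outer ends',.079,[(272,281),(461,281)])]:
    for a,b in zip(P,onz(i,np.array(P)*s,z)): print(n,b.round(4),'tool',T(b).round(4))
print('depth',bydepth(i,d,np.array([(364,250),(300,215),(430,215),(364,200)])*s).round(4), 'hous',bydepth(i,d,np.array([(200,250),(540,250)])*s).round(4))
```

```text
rear [0.4654 0.0134 0.08  ] tool [-0.0051  0.1329 -0.0721]
rear [ 0.5    -0.0799  0.08  ] tool [-0.0045  0.1329  0.0274]
wallfoot [0.5096 0.0275 0.08  ] tool [-0.0515  0.1329 -0.0696]
wallfoot [ 0.5439 -0.0634  0.08  ] tool [-0.0513  0.1329  0.0275]
walltop [0.5127 0.0258 0.09  ] tool [-0.0537  0.1229 -0.0669]
walltop [ 0.5456 -0.0617  0.09  ] tool [-0.0535  0.1229  0.0266]
ledge [ 0.5106 -0.0241  0.08  ] tool [-0.0341  0.1329 -0.021 ]
guide outer ends [0.4508 0.0166 0.079 ] tool [ 0.0074  0.1339 -0.0803]
guide outer ends [ 0.4931 -0.095   0.079 ] tool [0.0073 0.1339 0.0391]
depth [[ 0.4905 -0.0313  0.0805]
 [ 0.4971  0.0121  0.0807]
 [ 0.5247 -0.0614  0.0804]
 [ 0.5191 -0.0212  0.0804]] hous [[ 0.4444  0.075   0.0513]
 [ 0.5269 -0.1433  0.0507]]
```

Emit:
arm_command(jaw=[0.04, 0.04, 0.04, 0.04, 0.04, 0.04, 0.04, 0.04, 0.04, 0.04], translation=[[-0.011, 0, -0.007], [-0.011, 0, -0.007], [-0.01, 0, -0.0075], [0, 0.03, 0], [0, 0.03, 0], [0, 0.03, 0], [0, 0.02, 0], [0, 0.01, 0], [0, 0, 0], [0, 0, 0]], yaw=[0.3, 0, 0, 0, 0, 0, 0, 0, 0, 0])

```text
t: 2.65
tool_pos: [0.507, -0.0301, 0.0934]
ee_rot: [-1.571, -0.0, -2.79]
ft_force: [-0.2, 0.3, 0.7]
opening: 0.0401
```

Run:
```python
from h import *
s=read_state();p,d=save('wrist','w1');print(s['t'],s['tool_pos'],s['ee_rot'],s['ft_force'])
a=cv2.imread('pics/w1.png');cv2.imwrite('pics/w1b.png',cv2.resize(cv2.convertScaleAbs(a,alpha=1.4),(800,600)))
```

```text
2.65 [ 0.50696684 -0.0300901   0.09344464] [-1.57097524e+00 -3.61211263e-04 -2.79005545e+00] [-0.19757763  0.3465012   0.70143356]
```

View pics/w1b.png

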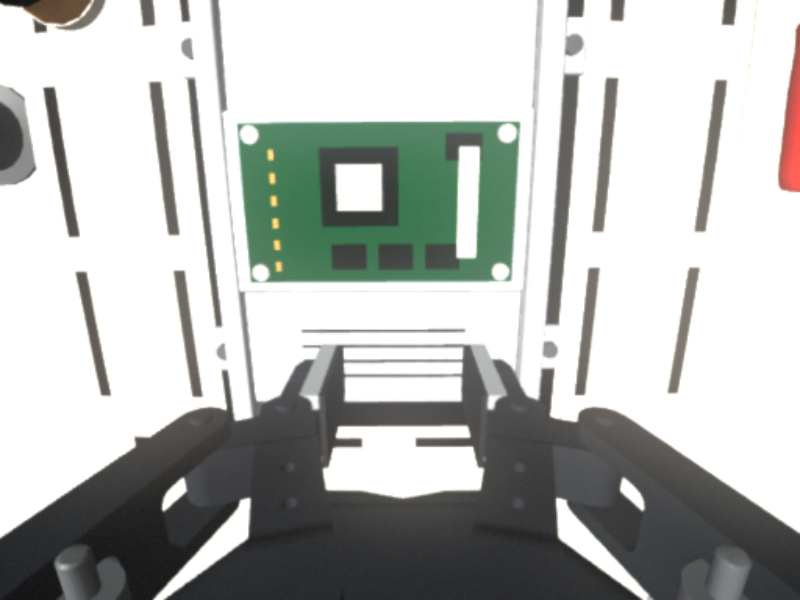

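Fingers sit about 5 mm right of the carrier's centre line, so I correct that and begin the descent.

Emit:
arm_command(jaw=[0.04, 0.04, 0.04, 0.04, 0.04, 0.04, 0.04, 0.04], translation=[[-0.002, 0, -0.0025], [-0.002, 0, -0.0025], [0, 0, 0], [0, 0.004, 0], [0, 0.004, 0], [0, 0.004, 0], [0, 0.003, 0], [0, 0, 0]], yaw=[0, 0, 0, 0, 0, 0, 0, 0])

```text
t: 3.37
tool_pos: [0.5084, -0.0238, 0.0777]
ee_rot: [-1.571, -0.001, -2.79]
ft_force: [-1.9, 0.2, 3.7]
opening: 0.04
```

Emit:
arm_command(jaw=[0.04, 0.04, 0.04, 0.04, 0.04], translation=[[0, 0, 0], [0, 0.002, 0], [0, 0.002, 0], [0, 0.002, 0], [0, 0, 0]], yaw=[-0.4, 0, 0, 0, 0])

```text
t: 3.78
tool_pos: [0.5087, -0.0238, 0.0726]
ee_rot: [-1.571, -0.0, -2.782]
ft_force: [-3.1, -0.6, 8.0]
opening: 0.0399
```

Emit:
arm_command(jaw=[0.04, 0.04, 0.04, 0.04, 0.04], translation=[[0, 0.0015, 0], [0, 0.0015, 0], [0, 0.001, 0], [0, 0.001, 0], [0, 0, 0]], yaw=[0, 0, 0, 0, 0])

```text
t: 4.2
tool_pos: [0.5088, -0.0238, 0.0684]
ee_rot: [-1.571, -0.0, -2.782]
ft_force: [-5.7, 0.6, 11.0]
opening: 0.0402
```

Emit:
arm_command(jaw=[0.04, 0.04, 0.04], translation=[[0, 0.001, 0], [0, 0.001, 0], [0, 0, 0]], yaw=[0, 0, 0])

```text
t: 4.45
tool_pos: [0.509, -0.0239, 0.0682]
ee_rot: [-1.571, -0.001, -2.782]
ft_force: [-9.4, -0.4, 22.6]
opening: 0.0397
```

Emit:
arm_command(jaw=[0.04, 0.04, 0.04, 0.04, 0.04, 0.04], translation=[[-0.004, 0, 0], [-0.004, 0, 0], [-0.004, 0, 0], [-0.004, 0, 0], [-0.004, 0, 0], [0, 0, 0]], yaw=[0, 0, 0, 0, 0, 0])

```text
t: 4.95
tool_pos: [0.5292, -0.0174, 0.0684]
ee_rot: [-1.569, 0.002, -2.782]
ft_force: [-6.1, -1.5, 20.1]
opening: 0.0401
```

Run:
```python
from h import *
s=read_state();p,d=save('wrist','w2');print(s['t'],s['tool_pos'],s['ee_rot'],s['ft_force'])
a=cv2.imread('pics/w2.png');cv2.imwrite('pics/w2b.png',cv2.resize(cv2.convertScaleAbs(a,alpha=1.1),(800,600)))
```

```text
4.95 [ 0.52921623 -0.01741266  0.06835179] [-1.56879342e+00  1.71585943e-03 -2.78199554e+00] [-6.13167478 -1.51777518 20.13776787]
```

View pics/w2b.png

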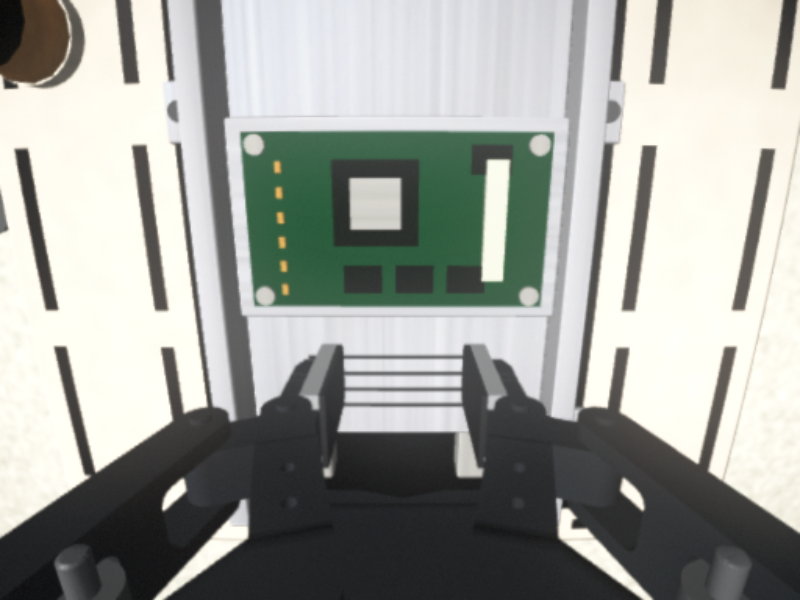

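The carrier is down and moving with the fingers by friction. The nest wall is still about 9 mm ahead of the fingers (fingers at row 345, wall at row 316). Pushing on.

Emit:
arm_command(jaw=[0.04, 0.04, 0.04, 0.04, 0.04, 0.04, 0.04, 0.04], translation=[[-0.004, 0, -0.0005], [-0.004, 0, 0], [-0.004, 0, 0], [-0.004, 0, 0], [-0.004, 0, 0], [-0.004, 0, 0], [-0.004, 0, 0], [0, 0, 0]], yaw=[0, 0, 0, 0, 0, 0, 0, 0])

```text
t: 5.67
tool_pos: [0.5553, -0.0071, 0.0684]
ee_rot: [-1.569, 0.002, -2.782]
ft_force: [-6.0, -2.0, 18.6]
opening: 0.0401
```

Emit:
arm_command(jaw=[0.04, 0.04, 0.04, 0.04, 0.04, 0.04, 0.04], translation=[[-0.003, 0.0006, 0], [-0.004, 0, 0], [-0.004, 0, 0], [-0.004, 0, 0], [-0.004, 0, 0], [-0.004, 0, 0], [0, 0, 0]], yaw=[0, 0, 0, 0, 0, 0, 0])

```text
t: 6.25
tool_pos: [0.5756, 0.0005, 0.0684]
ee_rot: [-1.569, -0.001, -2.782]
ft_force: [-10.3, -3.3, 25.6]
opening: 0.04
```

Run:
```python
from h import *
s=read_state();print(s['t'],s['tool_pos'],s['ee_rot'],s['ft_force'])
save('wrist','w3')
a=cv2.imread('pics/w3.png');b=cv2.imread('pics/w2.png')
cv2.imwrite('pics/w3b.png',cv2.resize(cv2.convertScaleAbs(a,alpha=1.1),(800,600)))
```

```text
6.25 [5.75562482e-01 5.04912277e-04 6.83770154e-02] [-1.56904946e+00 -1.14708528e-03 -2.78170308e+00] [-10.29078654  -3.28317784  25.62475993]
```

View pics/w3b.png

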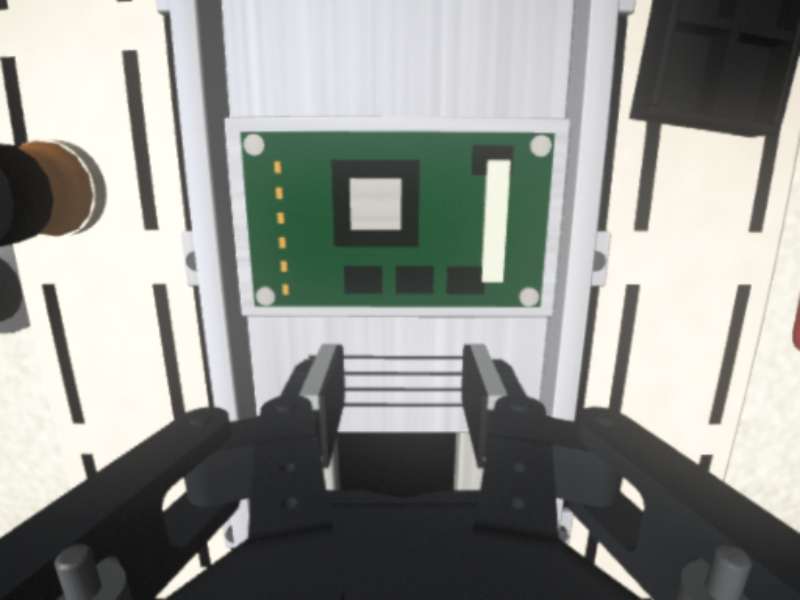

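The picture is unchanged relative to the fingers (wall at row 316), so the carrier moves along with them. The jar and tray are clear on the sides. The force rise suggests the tongue is reaching the leaf.

Emit:
arm_command(jaw=[0.04, 0.04, 0.04, 0.04, 0.04, 0.04], translation=[[-0.004, 0.0004, 0], [-0.004, 0, 0], [-0.004, 0, 0], [-0.004, 0, 0], [-0.004, 0, 0], [0, 0, 0]], yaw=[0, 0, 0, 0, 0, 0])

```text
t: 6.8
tool_pos: [0.5926, 0.0069, 0.0683]
ee_rot: [-1.569, -0.005, -2.782]
ft_force: [-15.7, -5.8, 30.2]
opening: 0.0399
```

Run:
```python
from h import *
s=read_state();print(s['t'],s['tool_pos'],s['ee_rot'],s['ft_force'])
save('wrist','w4');save('side','s4')
a=cv2.imread('pics/w4.png');b=cv2.imread('pics/s4.png')[165:275,140:330]
a=cv2.resize(cv2.convertScaleAbs(a,alpha=1.1),(400,300));b=cv2.resize(cv2.convertScaleAbs(b,alpha=1.4),(518,300),interpolation=cv2.INTER_CUBIC)
c=np.zeros((600,518,3),np.uint8);c[:300,:400]=a;c[300:]=b;cv2.imwrite('pics/w4b.png',c)
```

```text
6.8 [0.59260623 0.00688978 0.06834411] [-1.56941603 -0.00450782 -2.78169237] [-15.73114518  -5.78615784  30.21743774]
```

View pics/w4b.png

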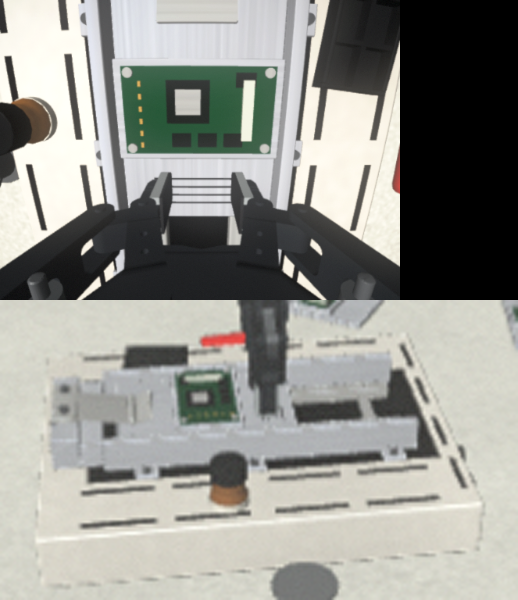

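The leaf lies over the tongue. The lip is at row 22 and the nest front at row 60, about 22 mm apart against 8 mm when home, so roughly 14 mm remain.

Emit:
arm_command(jaw=[0.04, 0.04, 0.04, 0.04, 0.04], translation=[[-0.004, 0, 0], [-0.004, 0, 0], [-0.004, 0, 0], [-0.003, 0, 0], [0, 0, 0]], yaw=[0, 0, 0, 0, 0])

```text
t: 7.32
tool_pos: [0.607, 0.0123, 0.0684]
ee_rot: [-1.569, -0.004, -2.782]
ft_force: [-14.7, -5.6, 28.0]
opening: 0.0402
```

Emit:
arm_command(jaw=[0.04, 0.04, 0.04], translation=[[-0.002, 0, 0], [-0.002, 0, 0], [0, 0, 0]], yaw=[0, 0, 0])

```text
t: 7.57
tool_pos: [0.6071, 0.0124, 0.0683]
ee_rot: [-1.57, -0.012, -2.781]
ft_force: [-24.4, -9.5, 36.4]
opening: 0.0401
```

Run:
```python
from h import *
s=read_state();print(s['t'],s['tool_pos'],s['ee_rot'],s['ft_force'])
save('wrist','w5')
a=cv2.imread('pics/w5.png')
cv2.imwrite('pics/w5b.png',cv2.resize(cv2.convertScaleAbs(a,alpha=1.1),(800,600)))
```

```text
7.5667 [0.60707534 0.01236777 0.06828785] [-1.57002838 -0.01186649 -2.78111507] [-24.44903136  -9.45216926  36.40800831]
```

View pics/w5b.png

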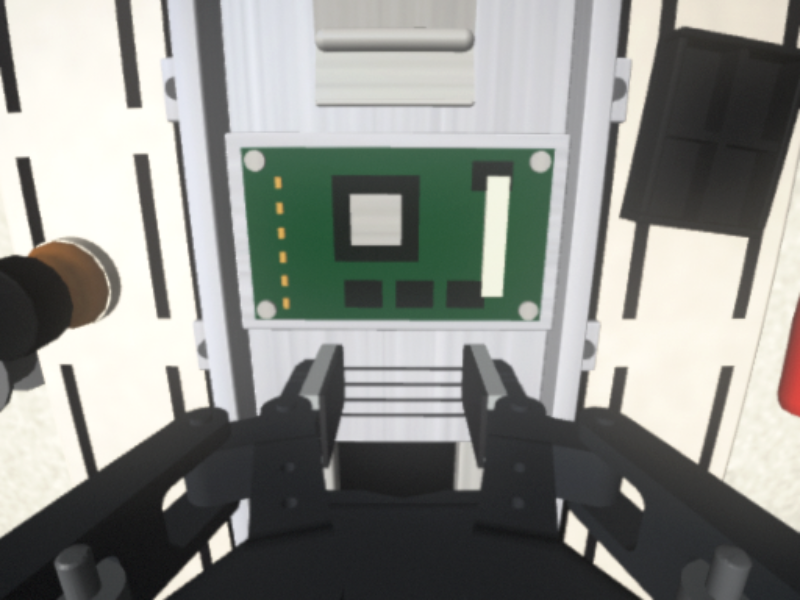

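Advance has stopped and the push force jumped from 16 to 26 N. The lip (row 104) to nest front (row 134) gap is about 9 mm against 8 mm nominal, and net carrier travel is about 100 mm against the 101 mm estimated. It is against the stop. Letting go gently, straight up.

Emit:
arm_command(jaw=[0.04, 0.04, 0.04, 0.04, 0.04, 0.04, 0.04, 0.04, 0.04, 0.04, 0.04, 0.04, 0.04, 0.04], translation=[[0, -0.001, 0], [0, -0.001, 0], [0, -0.001, 0], [0, -0.001, 0], [0, -0.001, 0], [0, -0.002, 0], [0, -0.003, 0], [0, -0.005, 0], [0, -0.015, 0], [0, -0.03, 0], [0, -0.03, 0], [0, -0.03, 0], [0, 0, 0], [0, 0, 0]], yaw=[0, 0, 0, 0, 0, 0, 0, 0, 0, 0, 0, 0, 0, 0])

```text
t: 8.78
tool_pos: [0.6138, 0.0155, 0.1876]
ee_rot: [-1.569, 0.006, -2.782]
ft_force: [-0.2, 0.5, -0.8]
opening: 0.0399
```

Run:
```python
from h import *
s=read_state();print(s['t'],s['tool_pos'],s['ee_rot'],s['ft_force'])
p,d=save('wrist','w6')
a=cv2.imread('pics/w6.png')
cv2.imwrite('pics/w6b.png',cv2.resize(cv2.convertScaleAbs(a,alpha=1.1),(800,600)))
```

```text
8.7833 [0.61379206 0.01550869 0.18761662] [-1.56866111  0.00581562 -2.7823965 ] [-0.18604086  0.50828263 -0.80929001]
```

View pics/w6b.png

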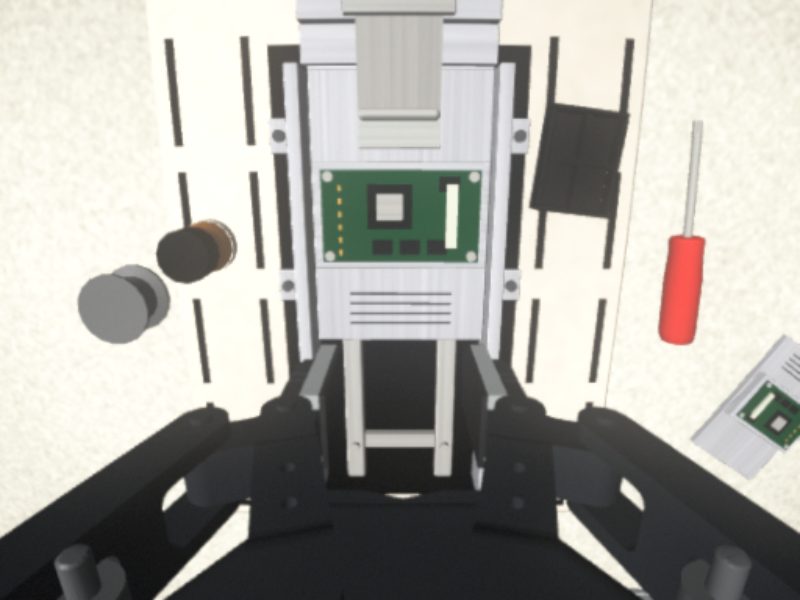

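The fingers are clear. The carrier front edge (row 67) meets the stop (row 65), the tongue is under the leaf, and the jar, tray and screwdriver look unmoved. Last numeric check: level, heights, and whether anything moved.

Run:
```python
from h import *
p,d,i=load('w6');s=.64
def pl(u0,v0,u1,v1):
    uv=[(u,v) for u in np.linspace(u0,u1,9) for v in np.linspace(v0,v1,9)]
    return bydepth(i,d,np.array(uv)*s)
for n,b in dict(tongueL=(320,80,345,150),tongueR=(455,80,480,150),ledge=(330,275,470,335),ledgeL=(325,275,340,335),ledgeR=(460,275,475,335),housL=(210,310,240,370),housR=(560,310,580,370),leaf=(365,30,430,40),leafcrease=(370,85,430,95)).items():
    q=pl(*b); print(n,np.nanmedian(q,0).round(4))
F=onz(i,np.array([(325,67),(470,67)])*s,.073); S=onz(i,np.array([(318,64),(480,64)])*s,.073);R=onz(i,np.array([(318,339),(481,339)])*s,.071)
u=np.array([np.cos(.3586),np.sin(.3586),0])
print('front',F.mean(0)@u,'stop',S.mean(0)@u,'rear',R.mean(0)@u,'len',F.mean(0)@u-R.mean(0)@u)
# unmoved check in top view
save('top','top9');a=cv2.imread('pics/top0.png').astype(int);b=cv2.imread('pics/top9.png').astype(int)
D=np.abs(a-b).max(2)
for n,(u,v) in dict(jar=(182,176),tray=(260,132),reel=(161,210),driver=(306,155)).items():print(n,D[v-10:v+11,u-10:u+11].mean().round(1))
```

```text
tongueL [0.6856 0.0827 0.069 ]
tongueR [0.7112 0.0143 0.0688]
ledge [0.5978 0.0109 0.0695]
ledgeL [0.5837 0.0487 0.0696]
ledgeR [ 0.6119 -0.0269  0.0694]
housL [0.5276 0.1092 0.0491]
housR [ 0.6082 -0.1058  0.0484]
leaf [0.7333 0.0628 0.0773]
leafcrease [0.7096 0.0526 0.0735]
front 0.6944497819663656 stop 0.6959558954704959 rear 0.5423159874211041 len 0.15213379454526155
jar 58.3
tray 19.1
reel 27.8
driver 43.2
```

```bash
python3 -c "
from plant import *
s=read_state();print(s['t'],s['ft_force'],abs(s['qd']).max());print(sign_off())"
```

```text
8.8833 [-1.32953878  0.58423293 -0.58276349] 0.025918009340502045
the job is handed in; nothing more can be done
None
```

I pressed the carrier fully down with two fingers on its ledge, at about 20–36 N. I then pushed it roughly 100 mm along the guides until the end stop blocked it, with the push force jumping from 16 to 26 N. After that I lifted straight off and handed the job in at about 8.9 s.

**Last checks:**
- **Height and level:** the ledge reads z 69.5 mm and the tongue 69 mm, level to within about 0.5 mm. The housing top reads about 1 mm low in the same picture, so the carrier is still fully pressed down.
- **Leaf:** it lies over the tongue, and its crease reads higher than at rest.
- **Home position:** the front edge is about 1.5 mm from the stop by picture. That measurement also shows the carrier 3 mm shorter than it is, so the gap is probably smaller.
- **Gripper:** it stands about 120 mm above the carrier with no contact force.

**Disagreed or uncertain:**
- **Finger contact:** the fingers drove the carrier by friction on the ledge, and slipped about 4 mm near the end. They never quite reached the nest's rear wall.
- **Other items:** the before/after comparison of the top pictures showed differences around the jar, tray, reel and screwdriver. I think the arm now covers part of that view, but I did not confirm it. They looked in place in the wrist picture, and I felt no unexpected contact.

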